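Drive the stuck bushing out of the bearing housing with the right drift

ROBOT

A 6-joint arm with a two-finger parallel gripper is mounted at the origin on a cart in front of the work surface, level with it; the furniture and walls round the work are solid. World frame = base frame: x ahead of the robot, y to its left, z up, the work surface at z = 0. Lengths are in m, angles in degrees, forces in N, time in s.
With the tool pointing down it reaches from about 0.275 to 0.75 m from the base axis. Payload 10.2 kg.
Tool frame: the origin (TCP) lies midway between the tips of the shut fingers; the grasp point (between the pads) lies 19 mm behind it (robot.hold_point_z is the distance from the TCP to the grasp point, in m); z points along the fingers, y is the direction in which the jaws open and shut (so a half turn about z gives the same grasp; the last joint's range is limited). The gripper opens to 85 mm and grips with 20 to 120 N. Pads are 22 mm wide; open, the fingers measure 114 mm over their backs; the gripper's body (76 mm by 85 mm) begins 54 mm behind the grasp point. The pads swing forward as they close: fully open they stand 13 mm farther back than shut.
Start: joints at [56.184, 17.928, 85.812, -0, 76.261, -12.8], TCP at [0.188, 0.49, 0.231] pointing down, gripper open.
Joint ranges: [-168.41, 168.41], [-55.51, 124.54], [10.69, 146.95], [-70.63, 250.63], [1, 178], [-165.06, 165.06]. Speed limits (degrees/s): [136.94, 136.94, 172.46, 180, 180, 180].

INTERFACE

Orientations are given as [roll, pitch, yaw] about the fixed x, y, z axes, in that order (R = Rz(yaw) Ry(pitch) Rx(roll)).
In Python, from cell import sensors, vision, ticket, robot gives the robot as it stands.
- The arm moves only by the shell command python3 -m crank 'ROWS' [FORCE]. ROWS is JSON, a list of rows, each a list of 5 numbers: the finger opening in mm, from 0 to 85.4, then the shift along the tool's x, y, z in mm, then the turn about the tool's z in degrees. In form: [[gripper, dx, dy, dz, yaw], ...]. A call has 1 to 20 rows; each row is the pose to reach, as a shift and turn from the pose commanded when the call began, along the tool's axes at that moment; what a row does not reach only later rows make up. A row lasts 1/8 s, in which the tool goes at most 62.5 mm and 10.7 degrees, less where a joint would pass 70% of its speed; a pose out of reach is approached as far as the arm can. A call with a gripper value outside its range is refused whole. The fingers move at their own pace and stop on an object; FORCE is the grip in N (left out, the last holds). Time passes only in rows, so rows that repeat a pose let the fingers close. It gives the time, the measured TCP pose, the force and the opening at its end, in the units of the state.
- sensors.observe(): the state, without advancing time (a new reading comes with each control period).
- vision.snapshot(name): name is "scene" or "top" or "wrist"; returns a dict with "frame" (400x640x3 uint8, blue, green, red), "fx", "fy", "cx", "cy" (pixels), "view" (4x4, takes a point from world to camera coordinates); the wrist camera has in their place "hand_eye" (4x4, takes a point from camera to tool coordinates, whose origin is the TCP and whose axes are the flange's). Camera axes: x right, y down, z forward; pixel columns grow to the right and rows downward; lengths in m; the calibration is good to about 2 mm. A picture is of the moment at which its call begins: read the wrist's pose just before it. There is no depth.
- ticket.finish_job(): hands the job in, once; it reports no verdict.
Trained networks look in a picture, given as the dict that the camera call returned (one of the last four; its "shot" number tells which), for a name from the list of things; names that differ only in an ending like _2 or _b are one class to them, and where a whole thing is asked for, a point or a joint stands for the part that bears it (a point fixed in the world has none). Each returns a list of dicts, best first, with "confidence" (0 to 1); they miss things now and then, are a little off and sometimes report something else, mostly with a low value. They report only what shows in the picture. A call takes as long as a camera call.
- vision.look_for(picture, label): "rect" ([centre column, centre row, width, height] in pixels, round what is visible of it).
- vision.outline_of(picture, label): "region" (400x640 bool, what is visible of it) and "rect" ([centre column, centre row, width, height] in pixels, round what is visible of it).
The state is a dict: "time_s": time; "joints": joint angles; "qd": joint speeds; "joint_torque": joint torques, N m; "ee_pos": TCP position; "eef_rot": TCP orientation; "wrist_force": force on the tool from outside, world axes, zero at the start; "moment": the same for the moment, N m; "finger_gap": finger opening in m.
Only numpy, scipy, OpenCV 4.12 (cv2) and the standard library are available. Lean on these libraries where they do the work, as an engineer would, in place of code of your own. Each camera call takes 0.05 s, during which the arm holds its last target.

TASK

A worn brass bushing is stuck in the bore of the green bearing housing on the knock-out stand. Take the drift whose steel nose fits through the bore (the slim one with the yellow handle) and, holding it, push it down through the bore from above until its guard is down on the housing and the bushing has dropped into the catch tray below. Leave that drift standing in the bore with its guard on the housing, and leave the fat drift with the black handle alone.

Things in the scene. Friction and masses are not known exactly. Their poses are not given: they have to be found in the camera images.
- slim_drift: Drift to use, upright, nose down. Origin: nose tip, 10 mm over the bench at the start; +z up: steel nose d 18 mm to z 50, guard disc d 52 mm to z 56, yellow round handle d 26 mm to z 112; 0.2 kg. Its guard rests on a fixed light wooden holder 72x72x60 mm, the nose in its 27 mm hole: lift over 60 mm to clear. Fingertips just above the guard can push on it.
- fat_drift: Wrong drift, leave alone: same lengths, but nose d 40 mm (too fat for the bore), guard d 56 mm and black handle, upright in a like holder. Origin: centre of its nose tip. The two holders may change places.
- stand: Fixed knock-out stand, 124x124 mm: wooden base with felt-lined catch tray (felt 8 mm up, rims 20 mm), cheeks at its +y and -y sides, on them the green housing 100x112 mm, underside 60 mm and top 95 mm above the bench, low bolt heads at its corners. A vertical bore, d 32 mm, runs through its middle. Origin: underside centre, on the bore's axis; z up.
- bushing: Brass, d 30 mm, 26 mm tall, dark 8 mm hole; held tight in the bore by spring balls in its wall. Origin: its centre, 75 mm above the bench at the start; top face 7 mm below the housing's top. About 8 to 15 N down moves it; after about 25 mm it drops into the tray. With the guard on the housing the drift's nose tip is 45 mm above the bench.

How it is judged:
By the outcome, as a careful person would: the job done as asked, in the order asked, and still so for the second after the job is handed in, with the robot touching nothing.
It also fails if it takes over 35 s, if anything falls off the work surface, if the arm or the gripper's body presses on something with over 40 N, if the wrist force passes 120 N, or if a joint passes its speed limit or range.

## Working session

There is one attempt and no reset: what is moved stays moved. The work goes in short steps, Python scripts to look and compute and a shell command to move; the robot and the scene stay as the last step left them, time stands still between calls to the robot, and variables do not carry over. Pictures are saved under pics/ and viewed, and the job is handed in when it is done.

```bash
mkdir -p pics; ls; cat > h.py <<'E'
import numpy as np, cv2
from cell import sensors, vision, ticket, robot
from scipy.spatial.transform import Rotation as R
def toolT(s):
    T=np.eye(4); T[:3,:3]=R.from_euler('xyz',s['eef_rot'],degrees=True).as_matrix(); T[:3,3]=s['ee_pos']; return T
def snap(n):
    s=sensors.observe(); p=vision.snapshot(n)
    p['c2w']=np.linalg.inv(p['view']) if 'view' in p else toolT(s)@np.array(p['hand_eye'])
    return p
def ray(p,u,v):
    d=p['c2w'][:3,:3]@np.array([(u-p['cx'])/p['fx'],(v-p['cy'])/p['fy'],1.]); return p['c2w'][:3,3],d
def atz(p,u,v,z):
    o,d=ray(p,u,v); return o+d*(z-o[2])/d[2]
def proj(p,X):
    c=np.linalg.inv(p['c2w'])@np.append(X,1); return p['fx']*c[0]/c[2]+p['cx'],p['fy']*c[1]/c[2]+p['cy']
E
python3 - <<'E'
from h import *
s=sensors.observe(); print(s['ee_pos'],s['eef_rot'],s['wrist_force'],s['finger_gap'])
for n in ['scene','top','wrist']:
    p=snap(n); cv2.imwrite(f'pics/{n}0.png',p['frame']); print(n,p['c2w'][:3,3].round(3),p['fx'])
    for l in ['slim_drift','fat_drift','stand','bushing']:
        for r in vision.outline_of(p,l)[:2]: print(l,np.round(r['rect'],1),round(r['confidence'],2), r['region'].sum())
E
```

```text
pics
[0.18814023 0.4898567  0.23071219] [-1.79925106e+02 -1.60187966e-02  1.58986960e+02] [-0.23492199 -0.43152282  0.55749966] 0.08537491855843009
scene [ 0.117 -0.6    0.818] 438.6734000167586
slim_drift [327.1 218.4  21.7  28.1] 0.65 518
fat_drift [241.4 148.4  17.7  30.5] 0.66 414
bushing [423.2 264.1   8.9  16.5] 0.5 136
top [ 0.407 -0.091  1.182] 467.41008448157254
slim_drift [352.9 220.8  20.1  18.7] 0.59 373
fat_drift [227.6 230.9  22.5  23.2] 0.78 381
stand [440.  196.   60.   50.6] 0.73 2661
wrist [0.124 0.515 0.374] 282.7099439911573
```

View pics/scene0.png

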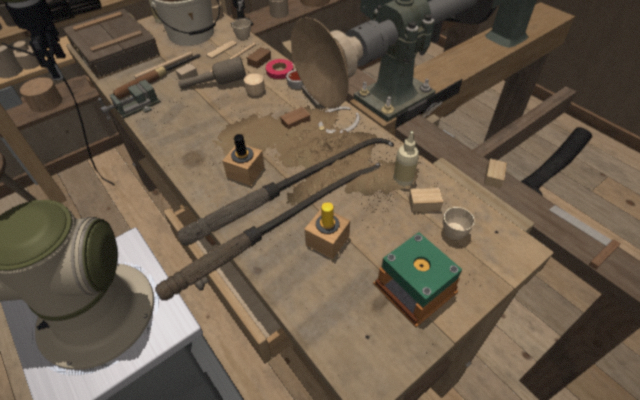

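View pics/top0.png

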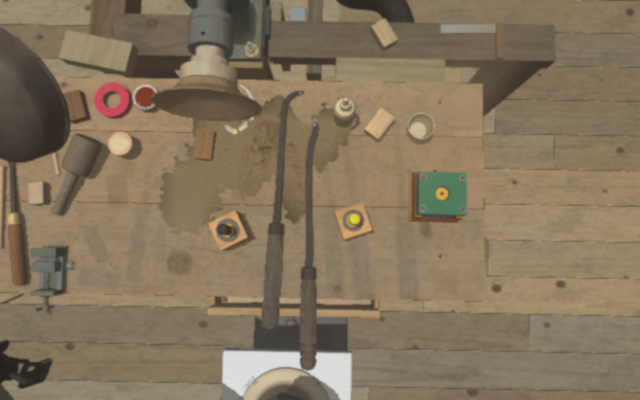

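View pics/wrist0.png

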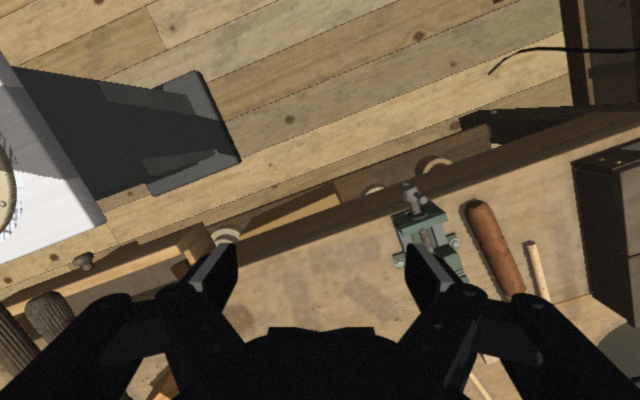

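The scene view shows the slim drift (yellow) at (327,213), the fat drift at (240,145) and the housing bore at (423,265). In the top view they are at (354,219), (227,230) and (442,194). Next I'll triangulate.

```bash
python3 - <<'E'
from h import *
ps={n:snap(n) for n in ['scene','top']}
pts={}
for n,p in ps.items():
    f=p['frame']; hsv=cv2.cvtColor(f,cv2.COLOR_BGR2HSV)
    y=cv2.inRange(hsv,(24,170,120),(34,255,255)); g=cv2.inRange(hsv,(65,100,40),(95,255,255))
    for nm,m in (('y',y),('g',g)):
        k,l,st,c=cv2.connectedComponentsWithStats(m); 
        for i in np.argsort(-st[1:,4])[:3]+1: print(n,nm,st[i],c[i].round(1))
    u,v=(327,210) if n=='scene' else (353,220)
    a=cv2.resize(f[v-60:v+110,u-60:u+160],None,fx=3.5,fy=3.5,interpolation=cv2.INTER_CUBIC); cv2.imwrite(f'pics/{n}1.png',a)
E
```

```text
scene y [322 203  10   9  69] [326.7 207.3]
scene g [ 384  239   75   66 2221] [420.6 268.6]
scene g [459 270   1   2   2] [459.  270.5]
top y [349 214  11  11  94] [354.  218.8]
```

View pics/scene1.png

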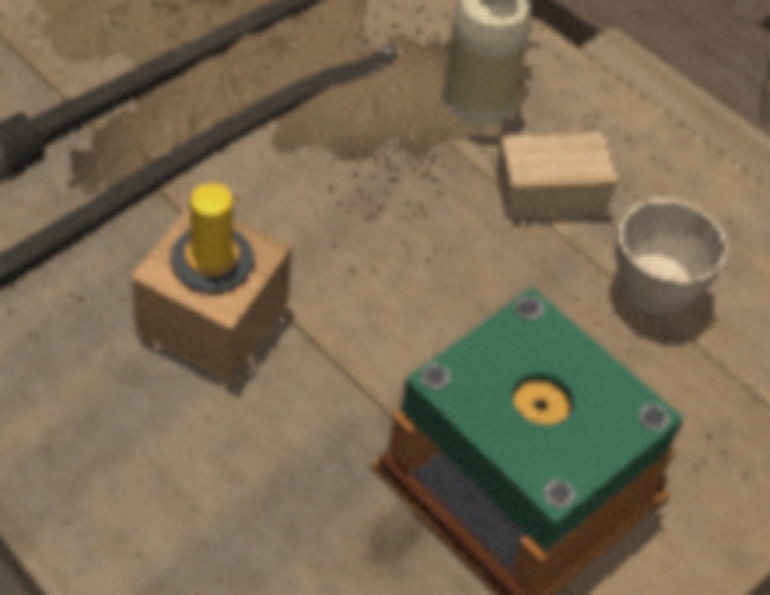

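View pics/top1.png

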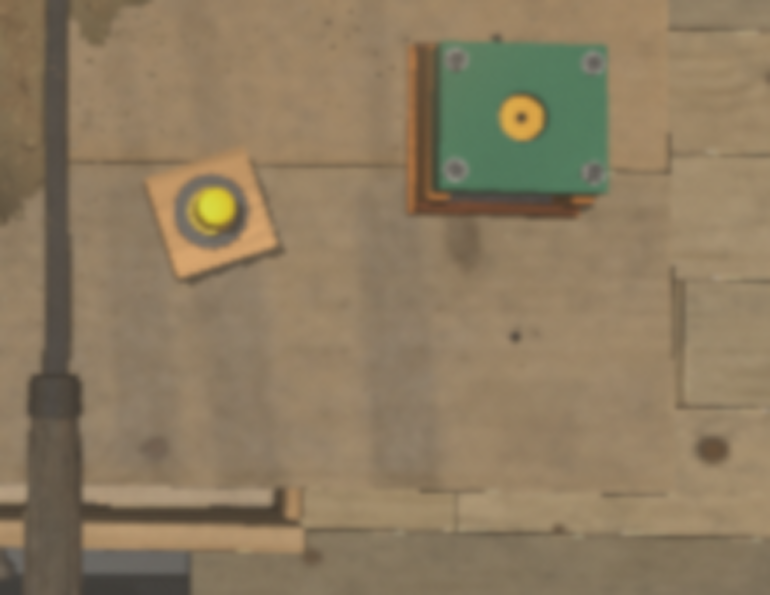

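```bash
python3 - <<'E'
from h import *
ps={n:snap(n) for n in ['scene','top']}
def tri(a,b):
    A=[];B=[]
    for p,(u,v) in ((ps['scene'],a),(ps['top'],b)):
        o,d=ray(p,u,v); d=d/np.linalg.norm(d); M=np.eye(3)-np.outer(d,d); A.append(M);B.append(M@o)
    X,r,_,_=np.linalg.lstsq(np.vstack(A),np.hstack(B),rcond=None); return X.round(4),np.sqrt(r).round(4)
S=lambda u,v:(267+u/3.5-.36,150+v/3.5-.36); T=lambda u,v:(293+u/3.5-.36,160+v/3.5-.36)
print('htop',tri(S(212,197),T(216,206)),'guard',tri(S(212,262),T(210,211)))
bs=[tri(S(*a),T(*b)) for a,b in (((529,307),(593,63)),((435,375),(456,60)),((559,492),(455,169)),((654,415),(593,172)))]
# order check
for a,b in (((529,307),(456,60)),((435,375),(455,169)),((559,492),(593,172)),((654,415),(593,63))): print('bolt',tri(S(*a),T(*b)))
print(tri(S(542,402),T(522,117)))
# holder corners top view at z=.06
for q in ((145,182),(244,150),(284,247),(183,282)): print('hold',atz(ps['top'],*T(*q),.06).round(4))
p=ps['top'];print('stand',vision.outline_of(p,'stand')[0]['rect'])
E
```

```text
htop (array([ 0.4736, -0.1553,  0.1236]), array([0.0018])) guard (array([ 0.4739, -0.155 ,  0.0599]), array([0.0016]))
bolt (array([ 0.5754, -0.316 ,  0.0986]), array([0.0017]))
bolt (array([ 0.5022, -0.3152,  0.0983]), array([0.0015]))
bolt (array([ 0.5018, -0.4067,  0.0982]), array([0.0015]))
bolt (array([ 0.5748, -0.4073,  0.0994]), array([0.0018]))
(array([ 0.5387, -0.3616,  0.0917]), array([0.0018]))
hold [ 0.4921 -0.1094  0.06  ]
hold [ 0.5153 -0.1773  0.06  ]
hold [ 0.4491 -0.2053  0.06  ]
hold [ 0.424  -0.1365  0.06  ]
stand [438.8, 198.7, 58.5, 50.5]
```

Drift axis is about (0.474,-0.155), with the handle top at z≈0.122 and the guard at about 0.06. The bore is about (0.5385,-0.361), top z≈0.095–0.098. The triangulated heights match the text, so I'll move above the drift.

```bash
python3 -m crank '[[85,-20,-20,0,0],[85,-60,-60,0,0],[85,-104,-104,0,0],[85,-148,-148,0,0],[85,-192,-192,0,0],[85,-236,-236,0,0],[85,-280,-280,0,0],[85,-324,-324,0,0],[85,-368,-368,0,0],[85,-412,-412,0,0],[85,-450,-450,0,0],[85,-480,-482,0,0],[85,-498,-500,0,0],[85,-498,-500,0,0],[85,-498,-500,0,0]]' 60
python3 - <<'E'
from h import *
s=sensors.observe(); print(s['time_s'],s['ee_pos'],s['eef_rot'])
p=snap('wrist'); cv2.imwrite('pics/w2.png',p['frame'])
print(proj(p,[.474,-.155,.122]),proj(p,[.474,-.155,.066]))
for r in vision.outline_of(p,'slim_drift')[:2]: print(r['rect'],r['confidence'])
hsv=cv2.cvtColor(p['frame'],cv2.COLOR_BGR2HSV);m=cv2.inRange(hsv,(24,170,120),(34,255,255));k,l,st,c=cv2.connectedComponentsWithStats(m); print(st[1:4],c[1:4])
E
```

```text
time_s: 2.88
ee_pos: [0.4736, -0.1545, 0.2313]
eef_rot: [180.0, -0.0, 159.0]
wrist_force: [-0.1, 0.4, -0.7]
finger_gap: 0.0847
2.875 [ 0.47356514 -0.1544905   0.23129489] [ 1.79987590e+02 -1.98776727e-02  1.59009084e+02]
(np.float64(320.64679670788894), np.float64(195.01680613036072)) (np.float64(320.7182636410348), np.float64(181.59861972210058))
[[319 169  11   5  15]
 [328 190   6   6  23]] [[324.73333333 170.66666667]
 [330.39130435 192.73913043]]
```

View pics/w2.png

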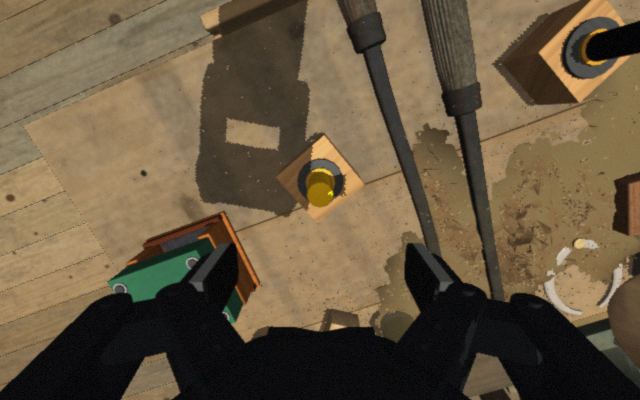

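```bash
python3 - <<'E'
from h import *
p=snap('wrist'); f=p['frame'][125:230,260:385]
a=cv2.resize(f,None,fx=6,fy=5.5,interpolation=cv2.INTER_CUBIC)
a=cv2.convertScaleAbs(a,alpha=1.3)
for X in [(.474,-.155,.122),(.474,-.155,.066)]:
    for r in ([.013,.026][X[2]<.1],):
        q=[proj(p,[X[0]+r*np.cos(t),X[1]+r*np.sin(t),X[2]]) for t in np.linspace(0,6.28,40)]
        cv2.polylines(a,[np.array([((u-260+.5)*6,(v-125+.5)*5.5) for u,v in q],int)],True,(0,0,255),1)
cv2.imwrite('pics/w3.png',a)
E
```

```text
(no output)
```

View pics/w3.png

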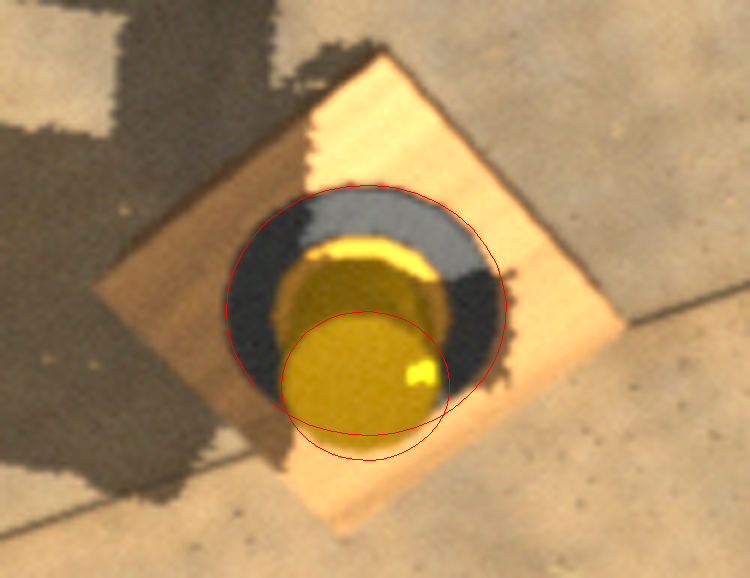

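The model circles overlay the guard and the handle top to within about 1 mm. Now I'll descend with the tips just above the guard and grip.

```bash
python3 -m crank '[[85,0,0,30,0],[85,0,0,75,0],[85,0,0,120,0],[85,0,0,150,0],[85,0,0,159,0],[85,0,0,159,0],[20,0,0,159,0],[20,0,0,159,0],[20,0,0,159,0],[20,0,0,159,0],[20,0,0,159,0],[20,0,0,159,0]]' 80
python3 - <<'E'
from h import *
p=snap('wrist'); cv2.imwrite('pics/w4.png',p['frame'])
E
```

```text
time_s: 4.53
ee_pos: [0.4741, -0.1555, 0.0729]
eef_rot: [-180.0, 0.1, 159.0]
wrist_force: [-2.2, 0.3, 5.7]
finger_gap: 0.0241
```

View pics/w4.png

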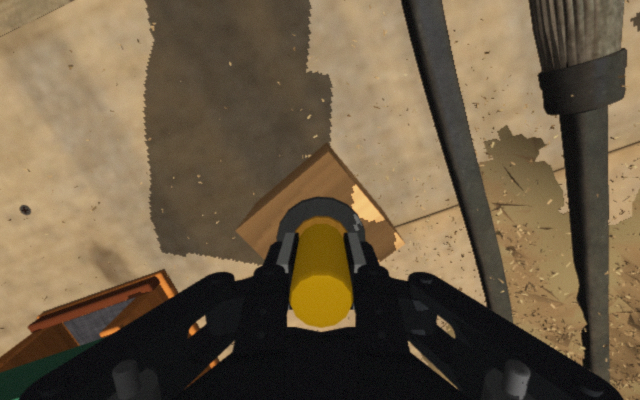

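The drift is gripped (gap 24 mm) and the handle is central between the pads. Next: lift and carry it over the bore.

```bash
python3 -m crank '[[20,0,0,-15,0],[20,0,0,-50,0],[20,0,0,-90,0],[20,0,0,-112,0],[20,0,0,-115,0],[20,-15,-19,-115,0],[20,-45,-57,-115,0],[20,-75,-95,-115,0],[20,-105,-132,-115,0],[20,-125,-158,-115,0],[20,-134,-169,-115,0],[20,-134,-169,-115,0],[20,-134,-169,-115,0],[20,-134,-169,-115,0]]' 80
python3 - <<'E'
from h import *
for n in ['scene','top','wrist']:
    p=snap(n); f=p['frame']
    if n!='wrist':
        u,v=map(int,proj(p,[.5386,-.3613,.12])); u=min(max(u,60),580);f=f[v-55:v+55,u-60:u+60]; f=cv2.resize(f,None,fx=5,fy=5,interpolation=cv2.INTER_CUBIC)
    cv2.imwrite(f'pics/{n}5.png',f)
E
```

```text
time_s: 6.32
ee_pos: [0.5383, -0.3603, 0.1873]
eef_rot: [180.0, -0.0, 159.0]
wrist_force: [1.3, 0.3, -2.5]
finger_gap: 0.0243
```

View pics/scene5.png

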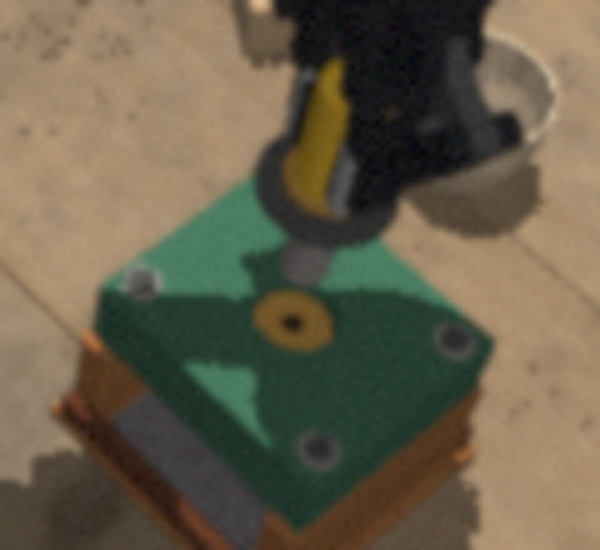

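View pics/wrist5.png

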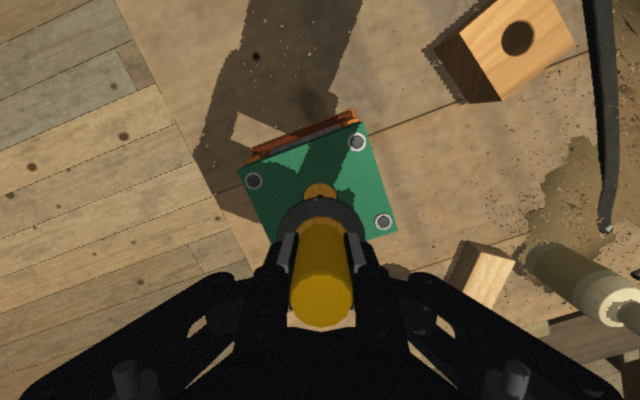

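```bash
python3 - <<'E'
from h import *
s=sensors.observe(); x,y,z=s['ee_pos']; z0=z-.0629
for n in ['scene','wrist']:
    p=snap(n); f=p['frame']
    u,v=map(int,proj(p,[.5386,-.3613,.12])) if n=='scene' else (320,220)
    K=6; a=cv2.resize(f[v-50:v+50,u-60:u+60],None,fx=K,fy=K,interpolation=cv2.INTER_CUBIC); a=cv2.convertScaleAbs(a,alpha=1.5)
    for (X,Y,r,Z,c) in [(x,y,.009,z0,(0,0,255)),(x,y,.026,z0+.056,(0,0,255)),(x,y,.013,z0+.112,(0,0,255)),(.5386,-.3613,.016,.095,(255,0,0)),(.5386,-.3613,.004,.088,(255,0,0))]:
        q=[proj(p,[X+r*np.cos(t),Y+r*np.sin(t),Z]) for t in np.linspace(0,6.28,40)]
        cv2.polylines(a,[np.array([((U-u+60+.5)*K,(V-v+50+.5)*K) for U,V in q],int)],True,c,1)
    cv2.imwrite(f'pics/{n}6.png',a)
E
```

```text
(no output)
```

View pics/scene6.png

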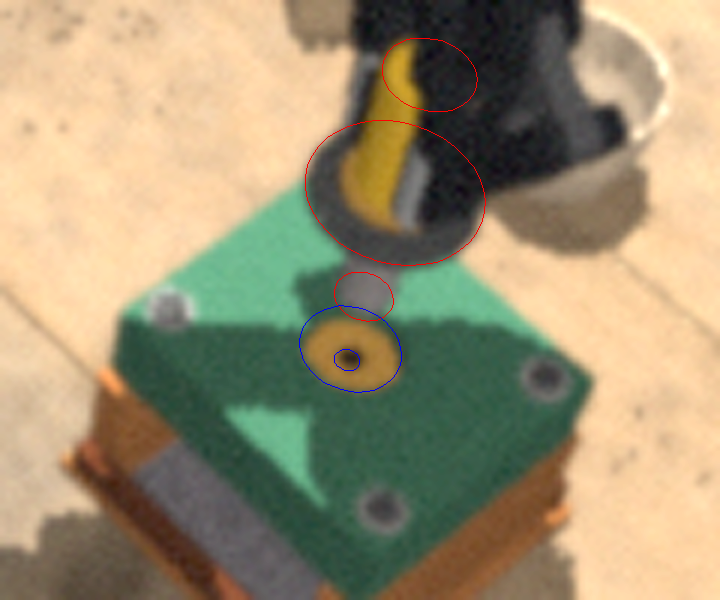

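View pics/wrist6.png

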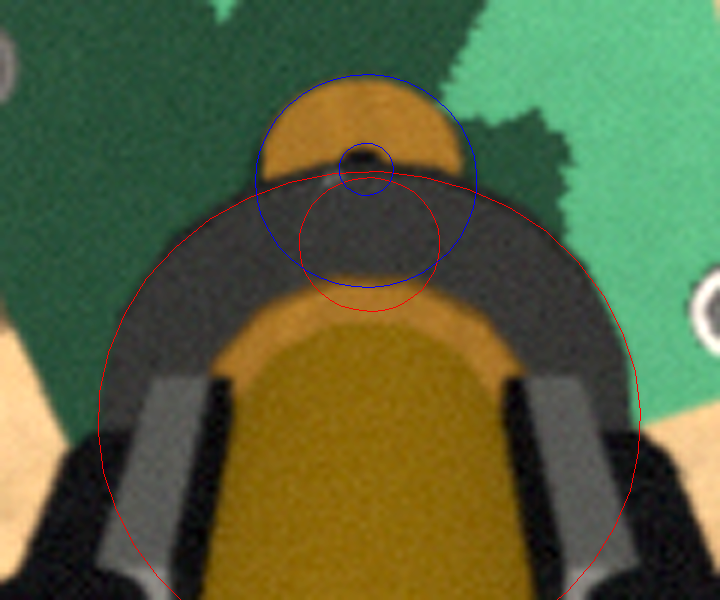

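View pics/top5.png

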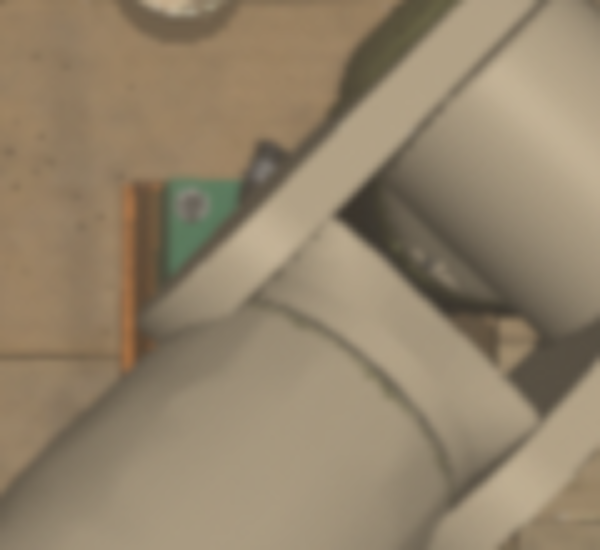

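In the scene overlay the drift is upright and its nose lies over the bore within about 2 mm, against 7 mm of radial clearance. I'll push down and watch the force.

```bash
python3 -m crank '[[20,0,0,10,0],[20,0,0,24,0],[20,0,0,32,0],[20,0,0,36,0],[20,0,0,40,0],[20,0,0,44,0],[20,0,0,48,0]]' 100; python3 -c "
from h import *
p=snap('scene');cv2.imwrite('pics/s7.png',cv2.resize(p['frame'][200:320,350:500],None,fx=5,fy=5))"
```

```text
time_s: 7.45
ee_pos: [0.5391, -0.3616, 0.1426]
eef_rot: [-179.9, 0.2, 159.0]
wrist_force: [-3.0, 3.3, 14.6]
finger_gap: 0.0242
```

View pics/s7.png

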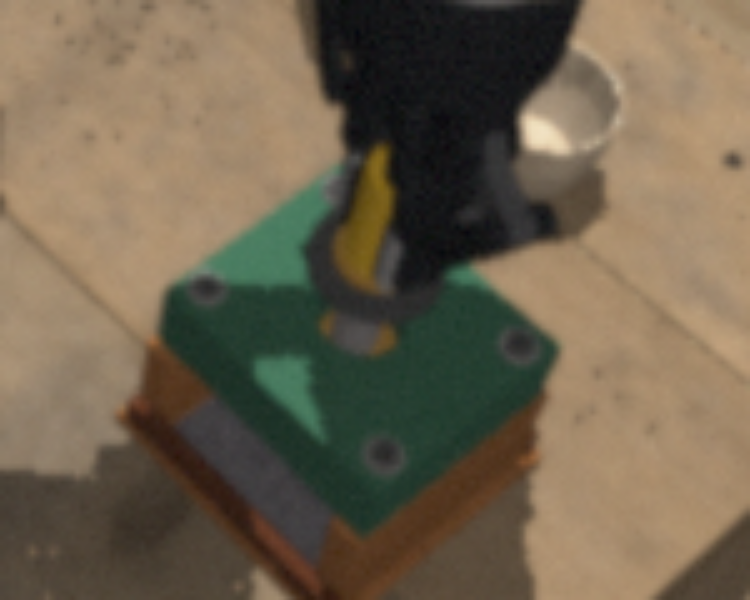

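The nose is in the bore on the bushing with about 15 N of reaction. Continuing.

```bash
python3 -m crank '[[20,0,0,4,0],[20,0,0,8,0],[20,0,0,12,0],[20,0,0,16,0],[20,0,0,20,0],[20,0,0,24,0],[20,0,0,27,0],[20,0,0,27,0]]' 100; python3 -c "
from h import *
p=snap('scene');cv2.imwrite('pics/s8.png',cv2.resize(p['frame'][200:320,350:500],None,fx=5,fy=5))"
```

```text
time_s: 8.5
ee_pos: [0.5383, -0.361, 0.112]
eef_rot: [180.0, -0.0, 159.0]
wrist_force: [0.1, 0.1, -2.4]
finger_gap: 0.0241
```

View pics/s8.png

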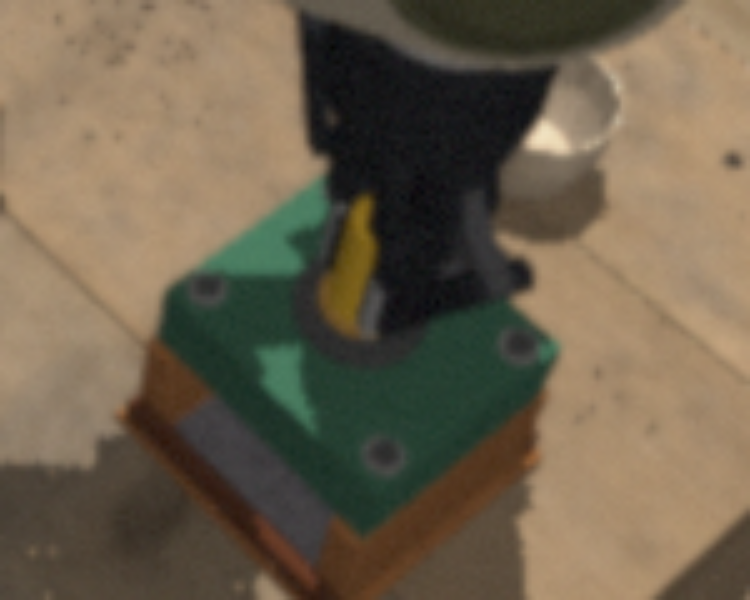

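Force has gone back to the drift's own weight, so the bushing has let go. The last few mm bring the guard down onto the housing.

```bash
python3 -m crank '[[20,0,0,2,0],[20,0,0,3,0],[20,0,0,4,0],[20,0,0,5,0],[20,0,0,5,0],[20,0,0,5,0]]' 100
```

```text
time_s: 9.3
ee_pos: [0.5384, -0.3611, 0.108]
eef_rot: [-180.0, 0.0, 159.0]
wrist_force: [-3.8, 2.3, 5.3]
finger_gap: 0.0243
```

The guard is seated at z 0.108 as predicted, with contact force. Releasing and retreating.

```bash
python3 -m crank '[[30,0,0,4,0],[50,0,0,3,0],[70,0,0,2,0],[80,0,0,2,0],[80,0,0,2,0],[80,0,0,-20,0],[80,0,0,-60,0],[80,0,0,-110,0],[80,30,30,-150,0],[80,70,70,-150,0],[80,110,110,-150,0],[80,150,150,-150,0],[80,190,190,-150,0],[80,220,220,-150,0],[80,220,220,-150,0],[80,220,220,-150,0]]'
python3 - <<'E'
from h import *
for n in ['scene','top']:
    p=snap(n); f=p['frame']; u,v=map(int,proj(p,[.5386,-.3613,.09]))
    K=6; a=cv2.resize(f[v-50:v+50,u-60:u+60],None,fx=K,fy=K,interpolation=cv2.INTER_CUBIC); a=cv2.convertScaleAbs(a,alpha=1.4)
    for (r,Z) in [(.026,.101),(.013,.157)]:
        q=[proj(p,[.5386+r*np.cos(t),-.3613+r*np.sin(t),Z]) for t in np.linspace(0,6.28,40)]
        cv2.polylines(a,[np.array([((U-u+60+.5)*K,(V-v+50+.5)*K) for U,V in q],int)],True,(0,0,255),1)
    cv2.imwrite(f'pics/{n}9.png',a); cv2.imwrite(f'pics/{n}9full.png',f)
    for l in ['bushing','slim_drift']:
        for r in vision.look_for(p,l): print(n,l,r)
E
```

```text
time_s: 11.3
ee_pos: [0.4122, -0.0773, 0.2575]
eef_rot: [-180.0, 0.0, 159.0]
wrist_force: [-0.2, -0.6, 0.1]
finger_gap: 0.0801
scene slim_drift {'rect': [422.0, 259.4, 28.7, 32.1], 'confidence': 0.65}
top slim_drift {'rect': [443.4, 193.5, 22.5, 19.8], 'confidence': 0.85}
top slim_drift {'rect': [226.0, 229.2, 24.0, 22.2], 'confidence': 0.23}
```

View pics/scene9.png

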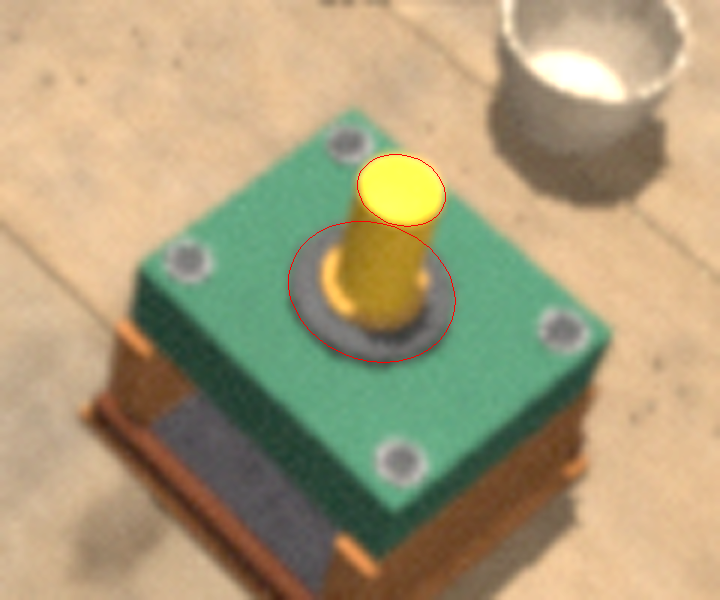

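View pics/top9.png

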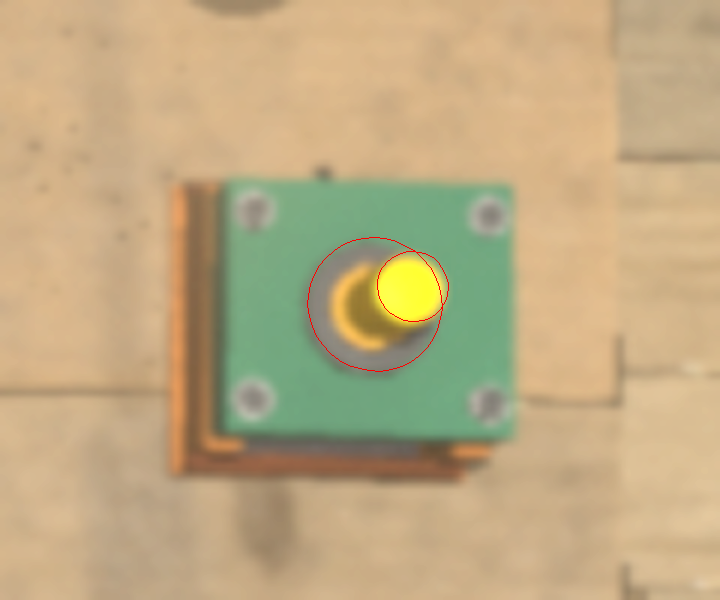

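View pics/scene9full.png

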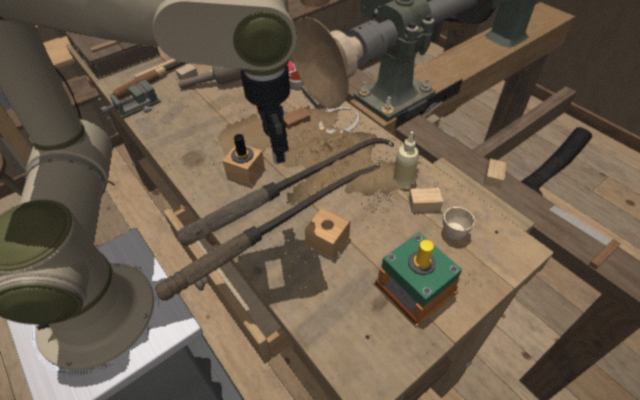

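The drift stands upright with its guard flush, matching the overlay in both views. The bushing isn't visible from here, so I'll plan a wrist-camera look into the tray's open -x side.

```bash
python3 - <<'E'
from h import *
s=sensors.observe(); p=vision.snapshot('wrist'); H=np.array(p['hand_eye']); print(H.round(3))
T=toolT(s)
for x in (.30,.33,.36,.38,.40):
  for y in (-.36,-.30,-.25):
    for z in (.06,.1,.2):
        T2=T.copy(); T2[:3,3]=[x,y,z]; p['c2w']=T2@H; c=p['c2w'][:3,3]
        o=np.array([.5236,-.3613,.014]); d=c-o; t=(.4886-o[0])/d[0]; zz=(o+d*t)[2]
        print(x,y,z,c.round(3),np.round(proj(p,o)),'z at edge',zz.round(3), (np.linalg.inv(T[:3,:3])@(T2[:3,3]-T[:3,3])*1000).round())
E
```

```text
[[-0.    -0.961 -0.275  0.069]
 [ 1.    -0.    -0.001  0.   ]
 [ 0.001 -0.275  0.961 -0.143]
 [ 0.     0.     0.     1.   ]]
0.3 -0.36 0.06 [ 0.235 -0.335  0.203] [408. 434.] z at edge 0.037 [   3. -304.  197.]
0.3 -0.36 0.1 [ 0.235 -0.335  0.243] [397. 393.] z at edge 0.042 [   3. -304.  157.]
0.3 -0.36 0.2 [ 0.235 -0.335  0.343] [378. 325.] z at edge 0.054 [   3. -304.   57.]
0.3 -0.3 0.06 [ 0.235 -0.275  0.203] [346. 451.] z at edge 0.037 [  24. -248.  197.]
0.3 -0.3 0.1 [ 0.235 -0.275  0.243] [343. 408.] z at edge 0.042 [  24. -248.  157.]
0.3 -0.3 0.2 [ 0.235 -0.275  0.343] [337. 338.] z at edge 0.054 [  24. -248.   57.]
0.3 -0.25 0.06 [ 0.235 -0.225  0.203] [296. 464.] z at edge 0.037 [  42. -201.  197.]
0.3 -0.25 0.1 [ 0.235 -0.225  0.243] [299. 421.] z at edge 0.042 [  42. -201.  157.]
0.3 -0.25 0.2 [ 0.235 -0.225  0.343] [305. 348.] z at edge 0.054 [  42. -201.   57.]
0.33 -0.36 0.06 [ 0.265 -0.335  0.203] [398. 411.] z at edge 0.04 [ -25. -293.  197.]
0.33 -0.36 0.1 [ 0.265 -0.335  0.243] [388. 372.] z at edge 0.045 [ -25. -293.  157.]
0.33 -0.36 0.2 [ 0.265 -0.335  0.343] 
[... 2173 characters left out ...]
9 [ -91. -268.  197.]
0.4 -0.36 0.1 [ 0.335 -0.335  0.243] [366. 318.] z at edge 0.057 [ -90. -268.  157.]
0.4 -0.36 0.2 [ 0.335 -0.335  0.343] [354. 265.] z at edge 0.075 [ -90. -268.   57.]
0.4 -0.3 0.06 [ 0.335 -0.275  0.203] [306. 372.] z at edge 0.049 [ -69. -212.  197.]
0.4 -0.3 0.1 [ 0.335 -0.275  0.243] [308. 336.] z at edge 0.057 [ -69. -212.  157.]
0.4 -0.3 0.2 [ 0.335 -0.275  0.343] [311. 279.] z at edge 0.075 [ -69. -212.   57.]
0.4 -0.25 0.06 [ 0.335 -0.225  0.203] [252. 388.] z at edge 0.049 [ -51. -165.  197.]
0.4 -0.25 0.1 [ 0.335 -0.225  0.243] [261. 351.] z at edge 0.057 [ -51. -165.  157.]
0.4 -0.25 0.2 [ 0.335 -0.225  0.343] [277. 291.] z at edge 0.075 [ -51. -165.   57.]
```

```bash
python3 - <<'E'
from h import *
s=sensors.observe(); print(s['joints']); p=vision.snapshot('wrist'); H=np.array(p['hand_eye'])
T=toolT(s)
for tr in (60,80):
 for x in (.30,.33,.36):
  for y in (-.42,-.38,-.32,-.28):
    for z in (.06,.12):
        T2=T.copy(); T2[:3,:3]=T[:3,:3]@R.from_euler('z',tr,degrees=True).as_matrix(); T2[:3,3]=[x,y,z]; p['c2w']=T2@H; c=p['c2w'][:3,3]
        o=np.array([.5236,-.3613,.014]); d=c-o; t=(.4886-o[0])/d[0]; e=(o+d*t)
        u=proj(p,o)
        if 0<u[0]<630 and u[1]<380 and e[2]<.056: print(tr,x,y,z,c.round(3),np.round(u),'edge',e.round(3), (np.linalg.inv(T[:3,:3])@(T2[:3,3]-T[:3,3])*1000).round())
E
```

```text
[-2.67204840e+01  3.15086754e+00  9.97997878e+01 -2.65431302e-03
  7.70685907e+01 -9.56672585e+01]
60 0.3 -0.42 0.12 [ 0.289 -0.352  0.263] [580. 170.] edge [ 0.489 -0.36   0.051] [ -19. -360.  137.]
60 0.3 -0.38 0.12 [ 0.289 -0.312  0.263] [562. 212.] edge [ 0.489 -0.354  0.051] [  -4. -323.  137.]
60 0.3 -0.32 0.06 [ 0.289 -0.252  0.203] [596. 309.] edge [ 0.489 -0.345  0.042] [  17. -267.  197.]
60 0.3 -0.32 0.12 [ 0.289 -0.252  0.263] [539. 269.] edge [ 0.489 -0.345  0.051] [  17. -267.  137.]
60 0.3 -0.28 0.06 [ 0.289 -0.212  0.203] [575. 350.] edge [ 0.489 -0.339  0.042] [  32. -229.  197.]
60 0.3 -0.28 0.12 [ 0.289 -0.212  0.263] [525. 304.] edge [ 0.489 -0.339  0.051] [  32. -229.  137.]
60 0.33 -0.42 0.06 [ 0.319 -0.352  0.203] [615. 180.] edge [ 0.489 -0.36   0.046] [ -47. -349.  197.]
60 0.33 -0.38 0.06 [ 0.319 -0.312  0.203] [591. 233.] edge [ 0.489 -0.353  0.046] [ -32. -312.  197.]
60 0.33 -0.32 0.06 [ 0.319 -0.252  0.203] [559. 304.] edge [ 0.489 -0.342  0.046] [ -11. -256.  197.]
60 0.33 -0.28 0.06 [ 0.319 -0.212  0.203] [540. 346.] edge [ 0.489 -0.336  0.046] [   4. 
[... 532 characters left out ...]
38 0.12 [ 0.313 -0.312  0.263] [574. 126.] edge [ 0.489 -0.353  0.055] [  -4. -323.  137.]
80 0.3 -0.32 0.12 [ 0.313 -0.252  0.263] [571. 193.] edge [ 0.489 -0.343  0.055] [  17. -267.  137.]
80 0.3 -0.28 0.12 [ 0.313 -0.212  0.263] [569. 233.] edge [ 0.489 -0.336  0.055] [  32. -229.  137.]
80 0.33 -0.42 0.06 [ 0.343 -0.352  0.203] [611.  73.] edge [ 0.489 -0.359  0.051] [ -47. -349.  197.]
80 0.33 -0.38 0.06 [ 0.343 -0.312  0.203] [606. 138.] edge [ 0.489 -0.352  0.051] [ -32. -312.  197.]
80 0.33 -0.32 0.06 [ 0.343 -0.252  0.203] [599. 223.] edge [ 0.489 -0.34   0.051] [ -11. -256.  197.]
80 0.33 -0.28 0.06 [ 0.343 -0.212  0.203] [595. 272.] edge [ 0.489 -0.332  0.051] [   4. -219.  197.]
```

```bash
python3 -m crank '[[80,0,-30,0,8],[80,0,-75,0,18],[80,0,-120,0,28],[80,0,-165,0,38],[80,0,-210,0,48],[80,0,-255,20,56],[80,-2,-295,60,60],[80,-4,-318,100,60],[80,-4,-323,130,60],[80,-4,-323,137,60],[80,-4,-323,137,60],[80,-4,-323,137,60]]'
python3 - <<'E'
from h import *
p=snap('wrist'); cv2.imwrite('pics/w10.png',p['frame']); print(proj(p,[.5236,-.3613,.014]))
for r in vision.look_for(p,'bushing'): print(r)
a=cv2.resize(p['frame'][150:290,470:640],None,fx=4.2,fy=4.2,interpolation=cv2.INTER_CUBIC); cv2.imwrite('pics/w10z.png',cv2.convertScaleAbs(a,alpha=1.8))
E
```

```text
time_s: 13.2
ee_pos: [0.3002, -0.3801, 0.1216]
eef_rot: [180.0, 0.1, 99.0]
wrist_force: [-0.2, -0.6, -0.2]
finger_gap: 0.0799
(np.float64(559.604298290835), np.float64(211.540167494267))
{'rect': [562.6, 213.9, 20.8, 29.3], 'confidence': 0.73}
```

View pics/w10z.png

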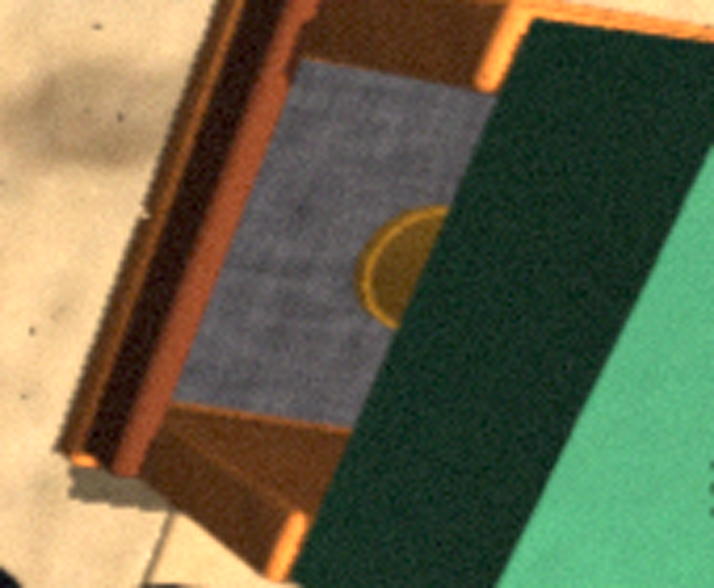

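The brass bushing lies in the felt tray on its side, at about (563,214) in the full wrist frame. Handing in.

```bash
python3 -c "
from h import *
print(ticket.finish_job())"
```

```text
the job is handed in; nothing more can be done
None
```

The bushing is out and in the catch tray, and the slim drift is left standing in the bore with its guard on the housing. I handed the job in at about 13.3 s on the robot's clock; no verdict is reported.

I gripped the slim yellow drift just above its guard, lifted it over the stand and pushed it down the bore. I then released it and backed away.

**Force:** it was about 15 N partway through the push. It fell back to the drift's own weight once the bushing let go, then rose slightly when the guard touched the housing.

**Drift seating:** the seated height matched the prediction (tool tip at 0.108 m). The scene and top views agree with an upright model of the seated drift.

**Bushing:** the wrist camera looked into the tray's open side and found the bushing on the felt, lying on its side (detector confidence 0.73).

**Fat drift:** I never approached it, and it still stood in its holder in the last scene view.

**Disagreements:**
- The networks' extra low-confidence (0.23) "slim_drift" in the top view was the fat drift.
- The gripper read 24 mm on the 26 mm handle.

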